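Clamp an RF module in its wrench fixture with the click-clutch crank

TASK

Pick up the small die-cast module and set it on the upper end of the fixture's sloped rollers with its two coax sockets facing downhill, so that it rolls in under the bridge and rests against the stop. Then turn the crank of the clamp knob clockwise until its clutch clicks, so that the pad holds the module with the set force, and stop within half a turn of that first click. Let go of everything, and leave the tape, the mouse and the mug where they are.

Things in the scene. Friction and masses are not known exactly. Their poses are not given: they have to be found in the camera images.
- module: bare die-cast aluminium box, loose, 78 long (x) x 54 wide (y) x 31.5 high, about 0.2 kg. Origin: centre of its underside; x points to the end with the two coax sockets, z up. It lies flat on the desk at almost any yaw (a turn of up to 2.1 rad either way brings it in line with the deck).
- sockets (a point): centre of the module's socket end face (39 mm from the module's centre, 15 mm above its underside). The two brass sockets stick out 12 mm further, 18 mm apart.
- deck: sloped roller deck of the clamping fixture (fixed). Axes: x downhill along the rollers (to the robot's right, within 0.25 rad of world -y), y across, z normal, z = 0 at the roller tops; slope 0.12 rad. Free rollers from x = -105 to 91 mm; side rails 60 apart inside, 6 thick, 8 above the rollers. Bridge at x = 39 to 73: cross bar 50 to 64 above the rollers, posts outside the rails.
- infeed (a point): point on the roller tops in the middle of the upper, open half of the deck (deck x = -60, y = 0 mm): set the module with its centre above here, its x along deck x; let go, it rolls down by itself within a second. Axes as the deck.
- stop (a point): point on the roller tops on the line of the two stop faces (deck x = 95 mm). The steel stop posts stand 35 mm apart, room for the sockets between them; a module at home has its centre at deck x = 56 mm, right under the clamp pad.
- pad: round rubber-faced clamp pad, 28 mm across, under the bridge on the clamp screw (deck x = 56, y = 0). Origin: centre of its underside. It starts 34 to 40 mm above the rollers, so a module passes under it; behind it is a stiff spring (14 N/mm).
- screw (a joint): angle of the clamp screw, rad, grows clockwise seen from above; each rad lowers pad and knob 2 mm. Starts at 0 to 2.6; at 0 the pad is 39.5 mm above the rollers. It turns stiffly (0.085 N m) and stays where it is left. The pad touches a module at about 4.0 and the clutch first slips at 4.6 to 5.3.
- clutch (a joint): slip of the crank knob on the screw, rad, clockwise positive; 0 at the start. Below the set torque (about 0.14 N m) knob and screw turn as one and this stays near 0; then the knob clicks over in steps of 0.524 (12 a turn), each ending in a notch. After the first click it reads about 0.52.
- knob_centre (a point): point on the knob's axis (parallel to deck z, at deck x = 56, y = 0) at the height of crank_grip; rides down with the screw.
- crank_grip (a point): middle of the crank's upright, freely revolving grip: a black cylinder 14 mm across, 30 high (top 15 mm above this point), 42 mm from the knob's axis, on an arm whose top is 17 mm below this point; knob hub 54 mm across under that. About 0.15 m above the desk. Closed fingertips behind it push it round with 2 to 5 N; it rides down 2 mm per rad.
- tape_roll: roll of masking tape lying flat, 100 mm across, 25 high, loose; origin centre of underside. Leave it.
- the_mouse: computer mouse, 108 x 60 x 39 mm high, loose; origin centre of underside. Leave it.
- the_mug: dotted white mug, 82 mm across, 91 high, handle at its own +y, loose; origin centre of underside. Leave it.
- meter: multimeter lying flat between the robot and the fixture's upper end, fixed, 140 by 68 by 43 mm high, a red test plug upright in its right end (top 80 mm above the desk); origin centre of underside. Beyond it to the left stand instruments 0.36 m high, their fronts at x = 0.45 m and more where y > 0.12 m; a monitor stands at x > 0.76 m where y < 0.01 m.

How it is judged:
On the way, in this order (a step that is already met when the one before it is completed fails the run):
1. the module lies on the rollers against the stop, sockets first, released (x of module in the frame of deck above 0.052 m and x of sockets in the frame of deck above 0.09 m and y of module in the frame of deck between -0.008 and 0.008 m and z of module in the frame of deck between -0.004 and 0.004 m and contact force between the fingers and module below 0.1 N), for 0.2 s.
2. the clutch of the clamp knob has clicked at least once with the module home (value of joint clutch above 0.42 rad and x of module in the frame of deck above 0.052 m and x of sockets in the frame of deck above 0.09 m and y of module in the frame of deck between -0.008 and 0.008 m and z of module in the frame of deck between -0.004 and 0.004 m), for 0.1 s.
At the end, for the whole second after the job is handed in: the module is at rest on the rollers within about 4 mm of the stop, centred between the rails within 8 mm, sockets downhill, flat on the rollers (0.06 rad), pressed by the clamp pad with over 12 N, and the knob's clutch has clicked at least once (slip over 0.42 rad) (all of step 2 and angle between the z axis of module and the z axis of deck, either way round below 0.06 rad and contact force between pad and module above 12 N and linear speed of module below 0.02 m/s); the robot touches nothing.
It fails at once if the knob is wound on more than half a turn past the first click (clutch slip over 3.4 rad) (value of joint clutch above 3.4 rad).
It fails at once if the tape, the mouse or the mug is moved by over 30 mm (distance of any of tape_roll, the_mouse, the_mug from where it was at the start of the episode above 0.03 m).
It also fails if it takes over 61 s, if anything falls off the work surface, if the arm or the gripper's body presses on something with over 40 N, if the wrist force passes 120 N, or if a joint passes its speed limit or range.

ROBOT

A 7-joint arm with a two-finger parallel gripper is mounted at the origin on a cart in front of the work surface, level with it; the furniture and walls round the work are solid. World frame = base frame: x ahead of the robot, y to its left, z up, the work surface at z = 0. Lengths are in m, angles in rad, forces in N, time in s.
With the tool pointing down it reaches from about 0.4 to 0.85 m from the base axis. Payload 10.4 kg.
Tool frame: the origin (TCP) lies at the centre of the arm's flange, where the gripper is bolted on; the fingertips stand 182 mm ahead of it and the grasp point (between the pads) lies r.grasp_offset ahead of it (r.grasp_offset is the distance from the TCP to the grasp point, in m); z points along the fingers, y is the line along which they close (so a half turn about z gives the same grasp; the last joint's range is limited). The gripper opens to 87 mm and grips with 3 to 60 N. Pads are 19 mm wide; open, the fingers measure 117 mm over their backs; the gripper's body (75 mm by 190 mm) begins 51 mm behind the grasp point.
Start: joints at [1.208, 0.332, -0.065, 1.46, 0.022, 1.35, -0.088], TCP at [0.208, -0.589, 0.405] pointing down, gripper open.
Joint ranges: [-2.6, 2.6], [-0.5, 2.12], [-1.47, 1.34], [0.16, 2.42], [-1.27, 4.41], [0.06, 2.06], [-2.6, 2.6]. Speed limits (rad/s): [2.22, 2.22, 2.79, 2.79, 3.14, 3.14, 3.14].

INTERFACE

Orientations are given as a unit quaternion [x, y, z, w].
In Python, from bench import status, vision, job, spotter, r gives the robot as it stands. The module is installed in compiled form; this text tells all that it offers.
- The arm moves only by the tool play_rows, never from a script. Its argument "series" is a list of rows, each a list of 6 numbers: the shift along the tool's x, y, z each as a share of 150 mm, from -1 to 1, then the turn, a rotation vector about the tool's x, y, z each as a share of 30 degrees, from -1 to 1. In form: [[x, y, z, ax, ay, az], ...]. A call has 1 to 5 rows; each row is the pose to reach, as a shift and turn from the pose commanded when the call began, along the tool's axes at that moment; what a row does not reach only later rows make up. A row lasts 1/10 s, in which the tool goes at most 50 mm and 8.59 degrees, less where a joint would pass 70% of its speed; a pose out of reach is approached as far as the arm can. A call with a number of a shift or a turn outside -1 to 1 is refused whole. A call with a gripper value outside its range is refused whole. "fingers" is the opening, from -1 (shut) to 1 (fully open), set as the call begins (left out, the last holds). The fingers move at their own pace and stop on an object; "squeeze" is the grip in N (left out, the last holds). Time passes only in rows, so rows that repeat a pose let the fingers close. It gives the time, the measured TCP pose, the force, the opening and the grip force at its end, in the units of the state.
- status.read_state(): the state, without advancing time (a new reading comes with each control period).
- vision.camera(name): name is "scene" or "top" or "wrist"; returns the picture (420x560x3 uint8, blue, green, red); there is no depth.
- vision.calibration(name): a dict with "fx", "fy", "cx", "cy" (pixels), "rvec" (rotation vector, rad) and "tvec" (3), from world to camera coordinates, as OpenCV has them; the wrist camera has in their place "T_tool_cam" (4x4, takes a point from camera to tool coordinates, whose origin is the TCP and whose axes are the flange's). Camera axes: x right, y down, z forward; pixel columns grow to the right and rows downward; lengths in m; the calibration is good to about 2 mm. A picture is of the moment at which its call begins: read the wrist's pose just before it. calibration takes no time and is no camera call.
- job.close_job(): hands the job in; it is judged then, once.
Trained networks look in the newest picture that a camera, given by its name, has taken for a name from the list of things; names that differ only in an ending like _2 or _b are one class to them, and where a whole thing is asked for, a point or a joint stands for the part that bears it (a point fixed in the world has none). Each returns a list of dicts, best first, with "conf" (0 to 1); they miss things now and then, are a little off and sometimes report something else, mostly with a low value. They report only what shows in the picture. A call takes as long as a camera call.
- spotter.boxes_of(camera, name): "point" ([x, y, z] in m, in world coordinates, good to about 4 mm: the middle of the surface that is visible of it).
- spotter.regions_of(camera, name): "pixels" (420x560 bool, what is visible of it).
The state is a dict: "time": time; "joint_positions": joint angles; "joint_vel": joint speeds; "joint_torque": joint torques, N m; "ee_pos": TCP position; "eef_rot": TCP orientation; "ft_force": force on the tool from outside, world axes, zero at the start; "torque": the same for the moment, N m; "width": finger opening in m; "grip_force": force on a finger pad.
Only numpy, scipy, OpenCV 4.12 (cv2) and the standard library are available. Lean on these libraries where they do the work, as an engineer would, in place of code of your own. Each camera call takes 0.05 s, during which the arm holds its last target. There are 200 camera calls.

## Working session

There is one attempt and no reset: what is moved stays moved. The work goes in short steps, Python scripts to look and compute and a tool call to move; the robot and the scene stay as the last step left them, time stands still between calls to the robot, and variables do not carry over. Pictures are saved under pics/ and viewed, at most 14 in all, crops included, and the job is handed in when it is done.

Besides the shell and the picture viewer there is one more tool, called as name(argument=value, ...) on one line, values as JSON. play_rows: Moves the arm, as the interface text tells. Shift numbers are shares of 150 mm and turn numbers shares of 30 degrees, none past 1 either way. Its arguments: {"type":"object","properties":{"series":{"type":"array","items":{"type":"array","items":{"type":"number"}}},"fingers":{"type":"number"},"squeeze":{"type":"number"}},"required":["series"]}

```bash
mkdir -p pics
cat > h.py <<'E'
import numpy as np, cv2
from scipy.spatial.transform import Rotation as R
from bench import status, vision, job, spotter, r
def cam(n):
    c=vision.calibration(n); K=np.array([[c['fx'],0,c['cx']],[0,c['fy'],c['cy']],[0,0,1.]])
    if 'rvec' in c: return K,cv2.Rodrigues(np.array(c['rvec'],float))[0],np.array(c['tvec'],float)
    s=status.read_state(); T=np.eye(4); T[:3,:3]=R.from_quat(s['eef_rot']).as_matrix(); T[:3,3]=s['ee_pos']
    M=np.linalg.inv(T@np.array(c['T_tool_cam'])); return K,M[:3,:3],M[:3,3]
def unproj(n,uv,z,C=None):
    K,Rm,t=C or cam(n); uv=np.atleast_2d(uv); d=(Rm.T@np.linalg.inv(K)@np.c_[uv,np.ones(len(uv))].T).T
    o=-Rm.T@t; return o+d*((z-o[2])/d[:,2])[:,None]
def proj(n,P,C=None):
    K,Rm,t=C or cam(n); p=(K@(Rm@np.atleast_2d(P).T+t[:,None])).T; return p[:,:2]/p[:,2:]
E
python3 - <<'E'
from h import *
s=status.read_state(); print({k:np.round(v,3) for k,v in s.items()}, r.grasp_offset)
ims=[]
for n in ['scene','top']:
    im=vision.camera(n); cv2.imwrite(f'pics/{n}0.png',im)
    K,Rm,t=cam(n); print(n,-Rm.T@t, K[0,0])
    for o in ['module','sockets','deck','crank_grip','pad','tape_roll','the_mouse','the_mug','meter']:
        try: print(o,[(np.round(b['point'],3),round(b['conf'],2)) for b in spotter.boxes_of(n,o)[:2]])
        except Exception as e: print(o,e)
print(status.read_state()['time'])
E
```

```text
{'time': np.float64(0.0), 'joint_positions': array([ 1.208,  0.333, -0.065,  1.461,  0.022,  1.35 , -0.089]), 'joint_vel': array([ 0.   , -0.   ,  0.002,  0.003, -0.001,  0.001, -0.   ]), 'joint_torque': array([ 0.0000e+00, -6.2326e+01,  2.5000e-02, -3.8989e+01, -6.1000e-02,
        4.0000e-02,  0.0000e+00]), 'ee_pos': array([ 0.208, -0.589,  0.404]), 'eef_rot': array([ 0.986,  0.169, -0.   , -0.001]), 'ft_force': array([ 0.225, -0.26 ,  0.201]), 'torque': array([ 0.047,  0.001, -0.015]), 'grip_force': np.float64(0.0), 'width': np.float64(0.087)} 0.1635
scene [-0.14128431  0.79690243  1.33318267] 455.9427849347527
module [(array([ 0.376, -0.35 ,  0.031]), 0.77)]
sockets [(array([ 0.371, -0.352,  0.03 ]), 0.71)]
deck [(array([ 0.582, -0.121,  0.06 ]), 0.71)]
crank_grip [(array([ 0.602, -0.146,  0.145]), 0.69)]
pad []
tape_roll [(array([ 0.39 , -0.172,  0.022]), 0.82), (array([ 0.599, -0.152,  0.14 ]), 0.41)]
the_mouse [(array([0.357, 0.296, 0.026]), 0.92)]
the_mug [(array([0.387, 0.45 , 0.05 ]), 0.86)]
meter [(array([0.423, 0.071, 0.033]), 0.83)]
top [0.1898126  0.0069388  1.90554952] 545.3824288165498
module [(array([ 0.378, -0.358,  0.029]), 0.7)]
sockets [(array([ 0.378, -0.355,  0.032]), 0.63)]
deck [(array([ 0.378, -0.356,  0.031]), 0.69), (array([ 0.581, -0.099,  0.05 ]), 0.63)]
crank_grip [(array([ 0.6  , -0.153,  0.138]), 0.65)]
pad []
tape_roll [(array([ 0.39 , -0.174,  0.023]), 0.85)]
the_mouse [(array([0.365, 0.291, 0.03 ]), 0.84), (array([ 0.38 , -0.358,  0.029]), 0.27)]
the_mug [(array([0.383, 0.455, 0.03 ]), 0.79), (array([ 0.391, -0.176,  0.024]), 0.27)]
meter [(array([0.432, 0.068, 0.026]), 0.96), (array([ 0.389, -0.174,  0.027]), 0.69)]
1.0
```

Run:
```python
from h import *
s=cv2.imread('pics/scene0.png');t=cv2.imread('pics/top0.png')
ct=proj('top',[[.58,-.1,.05],[.377,-.355,.03]]);cs=proj('scene',[[.58,-.1,.05],[.377,-.355,.03]]);print(ct,cs)
def crop(im,c,w=120,h=90):
    x,y=int(np.clip(c[0]-w/2,0,560-w)),int(np.clip(c[1]-h/2,0,420-h));print(x,y);return cv2.resize(im[y:y+h,x:x+w],(400,300),interpolation=cv2.INTER_CUBIC)
o=np.vstack([np.hstack([crop(t,ct[0]),crop(t,ct[1],80,60)]),np.hstack([crop(s,cs[0],160,120),crop(s,cs[1],80,60)])])
cv2.imwrite('pics/c1.png',o)
```

```text
[[316.99636747 180.22706924]
 [389.68674158 241.17629967]] [[282.5735256  185.79210767]
 [364.36101838 177.61794765]]
256 135
349 211
202 125
324 147
```

View pics/c1.png

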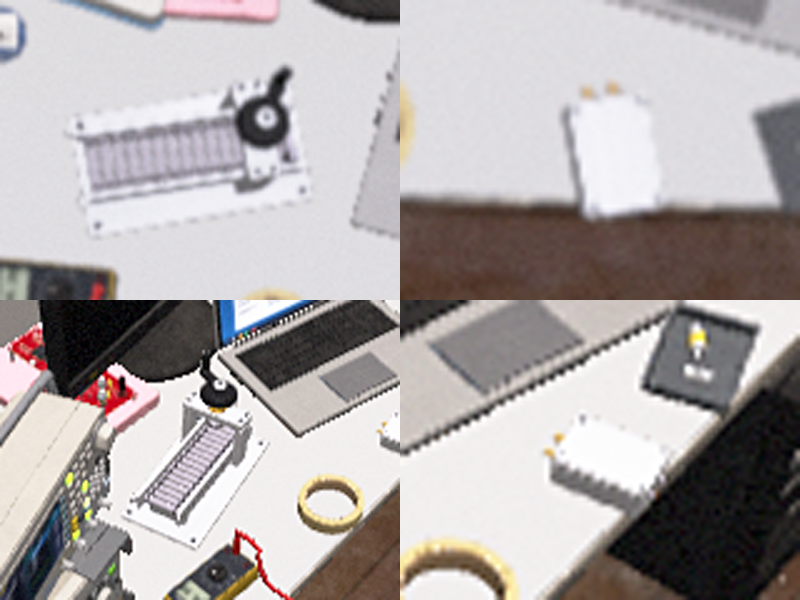

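View pics/scene0.png

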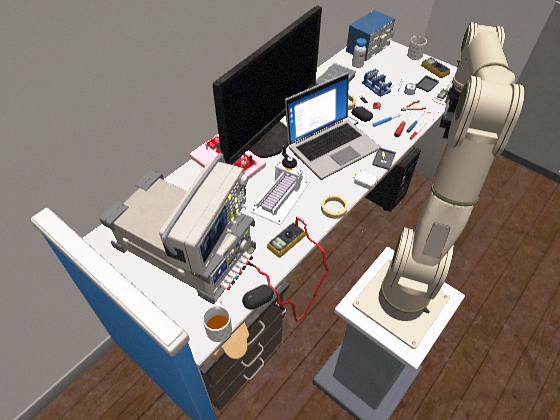

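Module (top view ≈ (391,242)): sockets point to world +x, slightly left. The deck runs downhill to image right and slightly up, with the crank grip pointing away downhill. The scene view shows a clear path. I'll move over the module and measure with the wrist camera.

Run:
```python
from h import *
print(np.round(vision.calibration('wrist')['T_tool_cam'],3),vision.calibration('wrist')['fx'])
s=status.read_state(); Rt=R.from_quat(s['eef_rot']).as_matrix();print(np.round(Rt,3))
print(Rt.T@(np.array([.377,-.357,.40])-s['ee_pos'])/.15)
```

```text
[[-0.    -0.962 -0.274  0.075]
 [ 1.    -0.001  0.001 -0.001]
 [-0.001 -0.274  0.962  0.02 ]
 [ 0.     0.     0.     1.   ]] 320.53230082134206
[[ 0.943  0.333  0.   ]
 [ 0.333 -0.943 -0.   ]
 [ 0.     0.    -1.   ]]
[ 1.57618119 -1.08508773  0.03178075]
```

play_rows(series=[[0.27,-0.18,0,0,0,-0.25],[0.53,-0.36,0,0,0,-0.5],[0.79,-0.54,0.01,0,0,-0.75],[1,-0.7,0.02,0,0,-1],[1,-0.7,0.02,0,0,-1]], fingers=1, squeeze=25)

```text
time: 1.5
ee_pos: [0.3188, -0.4356, 0.4022]
eef_rot: [0.906, 0.424, 0.001, -0.0]
ft_force: [-0.5, -0.4, -0.2]
width: 0.0868
grip_force: 0.0
```

Run:
```python
from h import *
s=status.read_state();print(s['joint_positions'],s['ee_pos'])
Rt=R.from_quat(s['eef_rot']).as_matrix();print(np.degrees(R.from_matrix(Rt).as_rotvec()),np.arctan2(Rt[1,0],Rt[0,0]))
print(Rt.T@(np.array([.377,-.357,.40])-s['ee_pos'])/.15)
im=vision.camera('wrist');cv2.imwrite('pics/w1.png',im)
```

```text
[ 1.07106632  0.15885556 -0.2398411   1.6817762   0.03708591  1.30515069
  0.12955182] [ 0.318754   -0.43560882  0.40216706]
[-163.00578774  -76.33600509   -0.16710971] 0.8759396991962739
[ 0.65115075 -0.03727682  0.01554124]
```

View pics/w1.png

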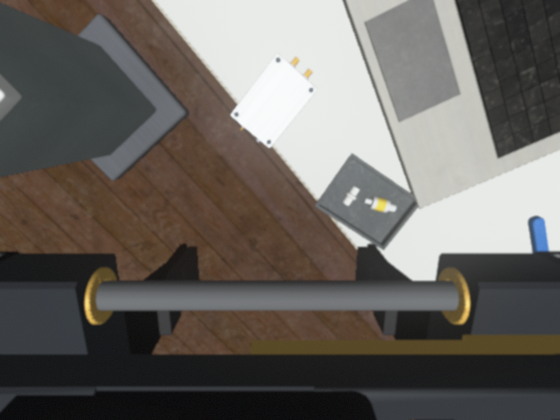

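The wrist picture shows the module's top with corners near (278,57), (313,92), (270,147), (233,114) and sockets at (296,63), (308,74), on the upper right end. I'll turn these into a pose.

Run:
```python
from h import *
P=unproj('wrist',[[278,57],[313,92],[270,147],[233,114]],.0315);print(P.round(4))
print([np.linalg.norm(P[i]-P[(i+1)%4]).round(4) for i in range(4)],P.mean(0))
d=(P[0]+P[1]-P[2]-P[3])/2;e=(P[0]-P[1]+P[3]-P[2])/2
print(np.arctan2(d[1],d[0]),np.arctan2(-e[0],e[1]))
g=spotter.regions_of('wrist','module')
for q in g[:1]:
    m=q['pixels'].astype(np.uint8);c=max(cv2.findContours(m,0,2)[0],key=cv2.contourArea)[:,0]
    W=unproj('wrist',c,.0315)[:,:2].astype(np.float32);print(q['conf'],cv2.minAreaRect(W*1000))
```

```text
[[ 0.406  -0.3345  0.0315]
 [ 0.4123 -0.3829  0.0315]
 [ 0.3423 -0.3966  0.0315]
 [ 0.3348 -0.3458  0.0315]]
[np.float64(0.0488), np.float64(0.0713), np.float64(0.0514), np.float64(0.0721)] [ 0.37384852 -0.36495367  0.0315    ]
0.17450618500399243 0.13720257837100838
0.72 ((376.0618591308594, -364.76177978515625), (89.98226928710938, 54.88142776489258), 8.76842975616455)
```

play_rows(series=[[0.3,-0.01,0,0,0,-0.28],[0.59,-0.03,0.1,0,0,-0.57],[0.59,-0.03,0.2,0,0,-0.85],[0.59,-0.03,0.3,0,0,-1]])

```text
time: 2.0
ee_pos: [0.3689, -0.3703, 0.3564]
eef_rot: [0.767, 0.641, -0.0, 0.0]
ft_force: [-0.0, -0.5, 0.0]
width: 0.087
grip_force: 0.0
```

play_rows(series=[[0,0,0,0,0,-0.28],[0,0,0,0,0,-0.57],[0,0,0,0,0,-0.85],[0,0,0,0,0,-1]])

```text
time: 2.4
ee_pos: [0.3679, -0.3717, 0.3567]
eef_rot: [0.577, 0.817, -0.0, -0.0]
ft_force: [-0.6, -0.8, 0.1]
width: 0.0873
grip_force: 0.0
```

play_rows(series=[[0,0,0,0,0,-0.28],[0,0,0,0,0,-0.57],[0,0,0,0,0,-0.85],[0,0,0,0,0,-1]])

```text
time: 2.8
ee_pos: [0.3679, -0.3717, 0.3567]
eef_rot: [0.345, 0.938, -0.0, -0.0]
ft_force: [-0.1, 0.2, 0.6]
width: 0.0874
grip_force: 0.0
```

play_rows(series=[[0,0,0,0,0,-0.28],[0,0,0,0,0,-0.57],[0,0,0,0,0,-0.85],[0,0,0,0,0,-1]])

```text
time: 3.2
ee_pos: [0.3679, -0.3717, 0.3567]
eef_rot: [0.091, 0.996, -0.0, -0.0]
ft_force: [1.0, 0.2, 0.3]
width: 0.0869
grip_force: 0.0
```

play_rows(series=[[0,0,0,0,0,-0.28],[0,0,0,0,0,-0.57],[0,0,0,0,0,-0.63],[0,0,0,0,0,-0.63]])

```text
time: 3.6
ee_pos: [0.368, -0.3715, 0.3567]
eef_rot: [-0.071, 0.997, -0.0, -0.0]
ft_force: [0.5, 0.1, 0.1]
width: 0.087
grip_force: 0.0
```

```bash
cat > m.py <<'E'
from h import *
s=status.read_state();print(s['time'],s['joint_positions'].round(3),s['ee_pos'])
Rt=R.from_quat(s['eef_rot']).as_matrix();print(Rt.round(3)[:,2],'yaw',np.arctan2(Rt[1,0],Rt[0,0]))
E
python3 - <<'E'
from m import *
im=vision.camera('wrist');cv2.imwrite('pics/w2.png',im)
q=spotter.regions_of('wrist','module')[0]
m=q['pixels'].astype(np.uint8);m=cv2.morphologyEx(m,cv2.MORPH_OPEN,np.ones((25,25)));c=max(cv2.findContours(m,0,2)[0],key=cv2.contourArea)[:,0]
W=unproj('wrist',c,.0315)[:,:2].astype(np.float32);print(q['conf'],cv2.minAreaRect(W*1000),c.min(0),c.max(0))
E
```

```text
3.6 [ 1.151  0.178 -0.494  1.773  0.09   1.213  2.346] [ 0.36798545 -0.37151376  0.35668206]
[-0. -0. -1.] yaw -2.998608981845521
0.73 ((374.5221862792969, -360.7430419921875), (80.7203140258789, 53.5247917175293), 9.900680541992188) [259 167] [313 245]
```

View pics/w2.png

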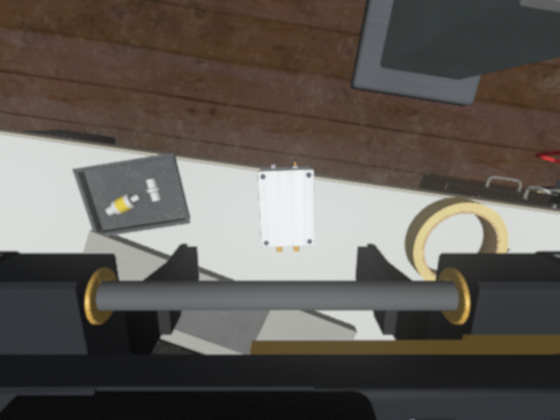

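Module centre is about (0.3745, -0.361) with yaw 0.173; the measured size 80.7×53.5 mm matches. Sockets are toward tool -x, so I'll descend to grasp.

play_rows(series=[[-0.05,0.06,0.3,0,0,-0.06],[-0.05,0.06,0.6,0,0,-0.06],[-0.05,0.06,0.85,0,0,-0.06],[-0.05,0.06,1,0,0,-0.06],[-0.05,0.06,1,0,0,-0.06]])

```text
time: 4.2
ee_pos: [0.3737, -0.3596, 0.2038]
eef_rot: [-0.088, 0.996, 0.002, -0.002]
ft_force: [0.2, -0.5, 0.8]
width: 0.0868
grip_force: 0.0
```

play_rows(series=[[0,0,0.08,0,0,0],[0,0,0.08,0,0,0]])

```text
time: 4.4
ee_pos: [0.3749, -0.3604, 0.1947]
eef_rot: [-0.088, 0.996, -0.0, 0.0]
ft_force: [-0.4, -0.5, 0.8]
width: 0.0869
grip_force: 0.0
```

play_rows(series=[[0,0,0,0,0,0],[0,0,0,0,0,0],[0,0,0,0,0,0],[0,0,0,0,0,0],[0,0,0,0,0,0]], fingers=-1, squeeze=25)

```text
time: 4.9
ee_pos: [0.375, -0.3602, 0.195]
eef_rot: [-0.089, 0.996, -0.0, 0.0]
ft_force: [-1.4, 0.2, 0.0]
width: 0.0549
grip_force: 0.2
```

play_rows(series=[[0,0,0,0,0,0],[0,0,-0.2,0,0,0],[0,0,-0.5,0,0,0.28],[0,0,-0.8,0,0,0.57],[0,0,-1,0,0,0.85]])

```text
time: 5.4
ee_pos: [0.3752, -0.36, 0.3478]
eef_rot: [0.136, 0.991, -0.001, 0.001]
ft_force: [0.7, -0.6, -2.4]
width: 0.0536
grip_force: 25.0
```

play_rows(series=[[-0.05,0.15,-0.1,0,0,0.28],[-0.1,0.3,-0.2,0,0,0.57],[-0.15,0.45,-0.27,0,0,0.85],[-0.21,0.58,-0.27,0,0,1],[-0.21,0.58,-0.27,0,0,1]])

```text
time: 5.9
ee_pos: [0.4301, -0.2816, 0.3855]
eef_rot: [0.384, 0.923, 0.0, 0.0]
ft_force: [-0.9, -0.7, -1.9]
width: 0.0537
grip_force: 25.0
```

play_rows(series=[[0,0.16,0,0,0,0.28],[0.03,0.33,0,0,0,0.57],[0.06,0.5,0,0,0,0.85],[0.08,0.63,0,0,0,1],[0.08,0.63,0,0,0,1]])

```text
time: 6.4
ee_pos: [0.4882, -0.2072, 0.3848]
eef_rot: [0.61, 0.792, 0.0, -0.0]
ft_force: [1.1, -0.2, -1.5]
width: 0.0538
grip_force: 25.0
```

Run:
```python
from m import *
print(s['width'],s['grip_force'])
im=vision.camera('wrist');cv2.imwrite('pics/w3.png',im)
cv2.imwrite('pics/w3b.png',cv2.resize(im[:290],None,fx=1.42,fy=1.42,interpolation=cv2.INTER_CUBIC))
```

```text
6.4 [ 0.786  0.176 -0.521  1.716  0.09   1.274  0.504] [ 0.48816423 -0.2072022   0.38484835]
[-0.     0.001 -1.   ] yaw 1.8295106596250048
0.05384045321659429 25.000959634780884
```

View pics/w3b.png

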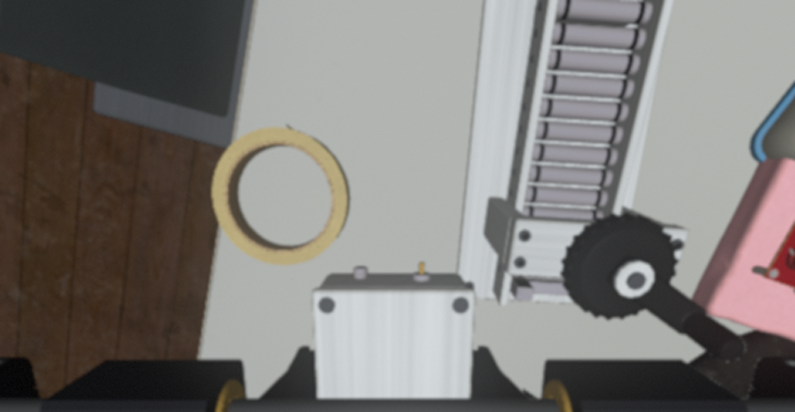

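View (crop coordinates, scale 1.42): rollers' left edge runs (557,0)→(525,215), right rail (665,0)→(625,215), knob hub disc centre (635,280), and the crank points to the lower right. The module is held with its plain end uphill, as wanted. I'll compute a rough deck pose now.

Run:
```python
from m import *
S=1.42
def u(p,z): return unproj('wrist',np.array(p)/S,z)
for z in [0.0,.01]: 
    P=u([[485,0],[460,285]],z); d=P[1]-P[0]; print('base edge',z,P.round(4).tolist(),np.arctan2(d[1],d[0]))
# left rail inner top edge at two points, right roller end
for z0 in (.045,.06):
    L=[u([[557,0]],z0+.02)[0],u([[525,215]],z0)[0]];Rr=[u([[650,0]],z0+.012)[0],u([[605,215]],z0-.008)[0]]
    for a in (L,Rr): d=a[1]-a[0]; print(z0,np.round(a,4).tolist(),np.arctan2(d[1],d[0]))
for z in (.12,.13,.14): print('hub',u([[635,280]],z))
for t in ['crank_grip','deck','meter']:
    print(t,[(np.round(b['point'],3),b['conf']) for b in spotter.boxes_of('wrist',t)[:2]])
```

```text
6.45 [ 0.788  0.175 -0.519  1.716  0.09   1.275  0.508] [ 0.48733295 -0.20886523  0.38477429]
[-0.001  0.    -1.   ] yaw 1.8303051306541018
base edge 0.0 [[0.5008, -0.0076, 0.0], [0.5446, -0.209, 0.0]] -1.3566526227761586
base edge 0.01 [[0.4999, -0.0111, 0.01], [0.5425, -0.2069, 0.01]] -1.3566526227761584
0.045 [[0.5351, -0.0197, 0.065], [0.564, -0.1405, 0.045]] -1.3361435526166843
0.045 [[0.5901, -0.0025, 0.057], [0.6214, -0.1261, 0.037]] -1.323022702911313
0.06 [[0.5318, -0.0255, 0.08], [0.5595, -0.1403, 0.06]] -1.3337091758387816
0.06 [[0.5842, -0.009, 0.072], [0.6144, -0.1265, 0.052]] -1.3193317545994185
hub [[ 0.61206543 -0.15732958  0.12      ]]
hub [[ 0.60619392 -0.1564408   0.13      ]]
hub [[ 0.60032241 -0.15555202  0.14      ]]
crank_grip [(array([ 0.598, -0.16 ,  0.141]), 0.87), (array([ 0.592, -0.158,  0.142]), 0.54)]
deck [(array([ 0.583, -0.117,  0.052]), 0.76)]
meter []
```

play_rows(series=[[0.1,0.2,-0.17,0,0,0],[0.25,0.4,-0.17,0,0,0.06],[0.4,0.6,-0.17,0,0,0.06],[0.55,0.77,-0.17,0,0,0.06],[0.55,0.77,-0.17,0,0,0.06]])

```text
time: 7.1
ee_pos: [0.5792, -0.0967, 0.4105]
eef_rot: [0.621, 0.784, 0.001, -0.001]
ft_force: [-0.4, 0.7, -1.7]
width: 0.0539
grip_force: 25.0
```

play_rows(series=[[0,0,0,0,0,0]])

```text
time: 7.2
ee_pos: [0.5778, -0.101, 0.4103]
eef_rot: [0.623, 0.782, -0.0, -0.0]
ft_force: [0.1, -0.3, -2.1]
width: 0.0537
grip_force: 25.0
```

Run:
```python
from m import *
print(s['width'],s['grip_force'])
im=vision.camera('wrist');cv2.imwrite('pics/w4.png',im)
cv2.imwrite('pics/w4b.png',cv2.resize(im[0:230,120:440],None,fx=2.5,fy=2.5,interpolation=cv2.INTER_CUBIC))
```

```text
7.2 [ 0.576  0.3   -0.589  1.534  0.169  1.36   0.198] [ 0.57784301 -0.10101284  0.41034986]
[-0.001 -0.    -1.   ] yaw 1.7963916068953736
0.053733473428400944 24.999486207962036
```

View pics/w4b.png

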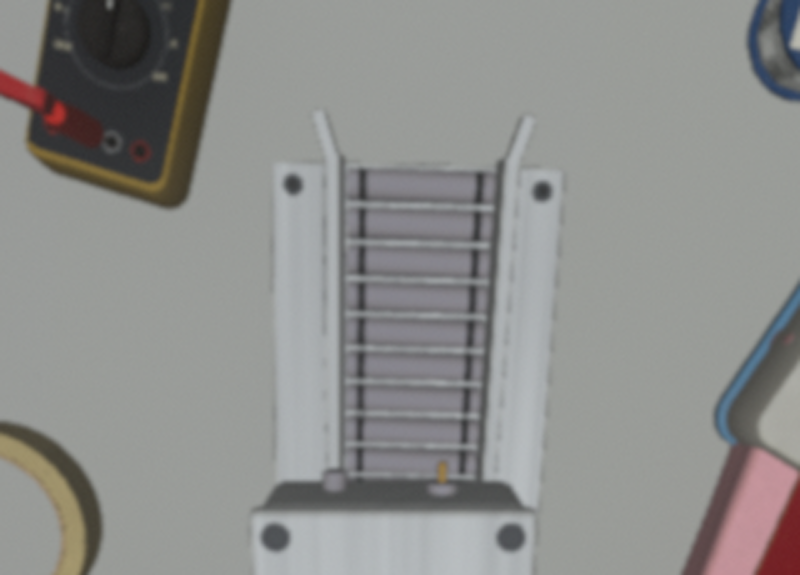

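Clear view: rail inner edges left (344,165)→(341,478), right (501,165)→(482,478) in the crop (2.5×, column offset 120); the open end of the rollers is at row 168. I'll fit the deck pose to this, plus the knob centre from the earlier view.

```bash
cat > fit.py <<'E'
from h import *
from scipy.optimize import least_squares
c=vision.calibration('wrist');K=np.array([[c['fx'],0,c['cx']],[0,c['fy'],c['cy']],[0,0,1.]])
def C(pos,yaw):
    T=np.eye(4);T[:3,:3]=R.from_euler('z',yaw).as_matrix()@np.diag([1,-1,-1]);T[:3,3]=pos
    M=np.linalg.inv(T@np.array(c['T_tool_cam']));return K,M[:3,:3],M[:3,3]
C3=C([.48775,-.208,.3848],1.830);C4=C([.5778,-.1010,.4103],1.7964)
def deck(p): # origin xyz,yaw
    return R.from_euler('z',p[3]).as_matrix()@R.from_euler('y',.12).as_matrix(),np.array(p[:3])
def dp(p,P): Rm,o=deck(p); return np.atleast_2d(P)@Rm.T+o
px=lambda a:np.array(a)/2.5+[120,0]
if __name__=='__main__':
    def cost(p):
        e=[]
        for y,pts in ((-.03,px([[344,170],[341,478]])),(.03,px([[501,170],[482,478]]))):
            a,b=proj('x',dp(p,[[-.105,y,.008],[.02,y,.008]]),C4); n=np.array([-(b-a)[1],(b-a)[0]]);n/=np.linalg.norm(n)
            e+=list((pts-a)@n)
        e+=list(proj('x',dp(p,[0.056,0,p[4]]),C3)[0]-np.array([635,280])/1.42)
        e.append((proj('x',dp(p,[-.105,0,0]),C4)[0,1]-168/2.5)*.5)
        return e
    f=least_squares(cost,[.59,-.1,.05,-1.34,.08],x_scale=.01);p=f.x
    print(p.round(4),np.round(f.fun,2)); print('infeed',dp(p,[-.06,0,0]),'knob',dp(p,[.056,0,p[4]]),'far end',dp(p,[-.105,0,0]))
    np.save('deck.npy',p)
E
python3 fit.py
```

```text
[ 0.5826 -0.0852  0.0439 -1.3797  0.113 ] [-0.46 -0.38  0.88 -1.36  0.84 -1.19  3.47]
infeed [[ 0.57125208 -0.02671729  0.05109347]] knob [[ 0.59569207 -0.15306322  0.14935063]] far end [[0.56276729 0.017146   0.05648052]]
```

Run:
```python
from fit import *
for n,pts in (('L',[[275,170],[276,475]]),('R',[[562,175],[538,495]])):
    for z in (0.,.01):
        P=unproj('x',px(pts),z,C4);d=P[1]-P[0];print(n,z,P[:,:2].round(4).tolist(),np.arctan2(d[1],d[0]))
im=cv2.imread('pics/w4.png').mean(2)
for row in (80,120,160): # sub-pixel look at rail profile
    print(row,im[row,225:345].astype(int).tolist())
def cost(p,h,w):
    e=[]
    q=list(p)
    for y,pts in ((-.03,px([[344,170],[341,478]])),(.03,px([[501,170],[482,478]]))):
        a,b=proj('x',dp(q,[[-.105,y,.008],[.02,y,.008]]),C4); n=np.array([-(b-a)[1],(b-a)[0]]);n/=np.linalg.norm(n)
        e+=list((pts-a)@n)
    e+=list(proj('x',dp(q,[0.056,0,h]),C3)[0]-np.array([635,280])/1.42)
    e.append((proj('x',dp(q,[-.105,0,0]),C4)[0,1]-168/2.5)*w)
    return e
for h in (.08,.09,.10):
  for w in (0,.5):
    f=least_squares(cost,[.59,-.1,.05,-1.34],x_scale=.01,args=(h,w));print(h,w,f.x.round(4),f.fun.round(1),dp(f.x,[-.06,0,0]).round(4),dp(f.x,[.056,0,h]).round(4))
```

```text
L 0.0 [[0.4973, 0.0161], [0.5235, -0.1213]] -1.3822677804953247
L 0.01 [[0.499, 0.015], [0.5245, -0.1188]] -1.382267780495325
R 0.0 [[0.6236, 0.0429], [0.6533, -0.102]] -1.368660791003646
R 0.01 [[0.622, 0.0411], [0.6509, -0.1001]] -1.3686607910036463
80 [153, 153, 151, 148, 157, 167, 174, 176, 177, 177, 174, 171, 170, 169, 170, 171, 172, 171, 170, 169, 169, 169, 165, 162, 155, 159, 169, 173, 175, 163, 137, 109, 112, 132, 137, 132, 130, 129, 122, 111, 106, 108, 113, 118, 120, 121, 121, 119, 117, 114, 114, 116, 116, 115, 115, 115, 115, 114, 113, 112, 112, 114, 114, 113, 114, 115, 114, 112, 110, 109, 111, 111, 112, 113, 114, 113, 112, 111, 110, 111, 111, 112, 112, 108, 91, 70, 62, 75, 97, 110, 115, 113, 101, 86, 86, 109, 142, 165, 174, 175, 169, 162, 165, 170, 172, 170, 170, 168, 156, 140, 129, 123, 124, 136, 151, 163, 170, 170, 166, 156]
120 [154, 153, 153, 156, 162, 169, 172, 175, 175, 175, 174, 172, 171, 170, 170, 171, 172, 173, 173, 172, 171, 170, 168, 160, 150, 153, 165, 174, 174, 167, 141, 111, 109, 122, 128, 130, 127, 113, 87, 66, 78, 109, 128, 132, 133, 132, 132, 133, 133, 133,
[... 1052 characters left out ...]
[ 0.5996 -0.1548  0.1404]]
0.08 0.5 [ 0.584  -0.0894  0.0716 -1.3625] [-3.9 -1.4  3.4  2.7 -0.5 -2.   4. ] [[ 0.5717 -0.0312  0.0788]] [[ 0.5975 -0.1532  0.1443]]
0.09 0 [ 0.5848 -0.0897  0.0598 -1.3587] [-2.7  0.1  2.   2.  -0.9 -0.2  0. ] [[ 0.5723 -0.0315  0.067 ]] [[ 0.5988 -0.1546  0.1425]]
0.09 0.5 [ 0.5835 -0.0881  0.0635 -1.3684] [-2.8 -1.1  2.6  1.4 -0.  -1.7  3.8] [[ 0.5715 -0.0298  0.0707]] [[ 0.5969 -0.1532  0.1461]]
0.1 0 [ 0.5843 -0.0883  0.0517 -1.3646] [-1.6  0.3  1.3  0.7 -0.4 -0.1  0. ] [[ 0.5721 -0.03    0.0589]] [[ 0.5981 -0.1545  0.1443]]
0.1 0.5 [ 0.5831 -0.0869  0.0551 -1.3737] [-1.8 -0.8  1.9  0.2  0.4 -1.5  3.6] [[ 0.5714 -0.0284  0.0623]] [[ 0.5963 -0.1531  0.1477]]
```

Run:
```python
from fit import *
Lp=[[254.9,80],[255,120],[255,160]];Rp=[[320.6,80],[317.3,120],[314.8,160]]
def cost(p,w):
    e=[]
    for y,pts in ((-.03,Lp),(.03,Rp)):
        a,b=proj('x',dp(p,[[-.105,y,.008],[.02,y,.008]]),C4); n=np.array([-(b-a)[1],(b-a)[0]]);n/=np.linalg.norm(n)
        e+=list((pts-a)@n)
    e+=list(proj('x',dp(p,[0.056,0,p[4]]),C3)[0]-np.array([635,280])/1.42)
    e.append((proj('x',dp(p,[-.105,0,0]),C4)[0,1]-168/2.5)*w); e.append((p[3]+1.375)/.01)
    return e
for w in (0,.3):
    f=least_squares(cost,[.59,-.1,.05,-1.34,.08],x_scale=.01,args=(w,));p=f.x
    print(p.round(4),f.fun.round(2),'infeed',dp(p,[-.06,0,0]).round(4),'knob',dp(p,[.056,0,p[4]]).round(4),dp(p,[-.105,0,0]).round(4))
np.save('deck.npy',p)
```

```text
[ 0.5825 -0.0876  0.055  -1.3736  0.1013] [ 0.11 -0.04 -0.08 -0.05  0.26 -0.22 -0.    0.    0.    0.14] infeed [[ 0.5708 -0.0292  0.0622]] knob [[ 0.5957 -0.154   0.1489]] [[0.562  0.0146 0.0676]]
[ 0.582  -0.087   0.0553 -1.3771  0.1022] [ 0.14 -0.14 -0.32  0.03  0.22 -0.39  0.32 -0.46  2.14 -0.21] infeed [[ 0.5706 -0.0285  0.0625]] knob [[ 0.5951 -0.1536  0.1501]] [[0.562  0.0153 0.0679]]
```

Good sub-pixel fit: infeed at (0.571,-0.029,0.062), and the rail spacing and knob height (0.149) are consistent. I'll compute the move.

```bash
sed -i 's/0.2f/0.2f/' h.py
cat > tgt.py <<'E'
from fit import *
p=np.array([.5825,-.0876,.055,-1.3736])
def delta(pos,yaw_flip_R):
    s=status.read_state();Rt=R.from_quat(s['eef_rot']);
    return (Rt.inv().apply(np.array(pos)-s['ee_pos'])/.15).round(3),((Rt.inv()*R.from_matrix(yaw_flip_R)).as_rotvec()/np.radians(30)).round(3)
Rd,_=deck(p); Rg=Rd@np.diag([-1,1,-1])
E
python3 - <<'E'
from tgt import *
for up in (.03,.002): print(delta(dp(p,[-.06,0,.195+up])[0],Rg),dp(p,[-.06,0,.195+up]))
E
```

```text
(array([0.304, 0.06 , 0.832]), array([-0.005,  0.23 ,  0.05 ])) [[ 0.57610646 -0.05559917  0.28556468]]
(array([0.327, 0.061, 1.018]), array([-0.005,  0.23 ,  0.05 ])) [[ 0.57544975 -0.05231219  0.25776603]]
```

play_rows(series=[[0.15,0.03,0,0,0.1,0.05],[0.3,0.06,0.25,0,0.23,0.05],[0.3,0.06,0.5,0,0.23,0.05],[0.3,0.06,0.75,0,0.23,0.05],[0.3,0.06,0.83,0,0.23,0.05]])

```text
time: 7.75
ee_pos: [0.575, -0.0569, 0.2826]
eef_rot: [0.633, 0.771, 0.036, -0.049]
ft_force: [-0.9, -0.2, -1.7]
width: 0.0537
grip_force: 25.0
```

play_rows(series=[[0,0,0,0,0,0]])

```text
time: 7.85
ee_pos: [0.576, -0.0562, 0.2851]
eef_rot: [0.633, 0.772, 0.037, -0.048]
ft_force: [-0.3, -0.1, -0.0]
width: 0.0541
grip_force: 25.0
```

Run:
```python
from tgt import *
for up in (.03,.002): print(delta(dp(p,[-.06,0,.195+up])[0],Rg))
im=vision.camera('wrist');cv2.imwrite('pics/w5.png',im)
cv2.imwrite('pics/w5b.png',cv2.resize(im[0:270,120:440],None,fx=2.2,fy=2.2,interpolation=cv2.INTER_CUBIC))
```

```text
(array([ 0.004,  0.002, -0.003]), array([-0.008, -0.001, -0.002]))
(array([0.004, 0.002, 0.184]), array([-0.008, -0.001, -0.002]))
```

View pics/w5b.png

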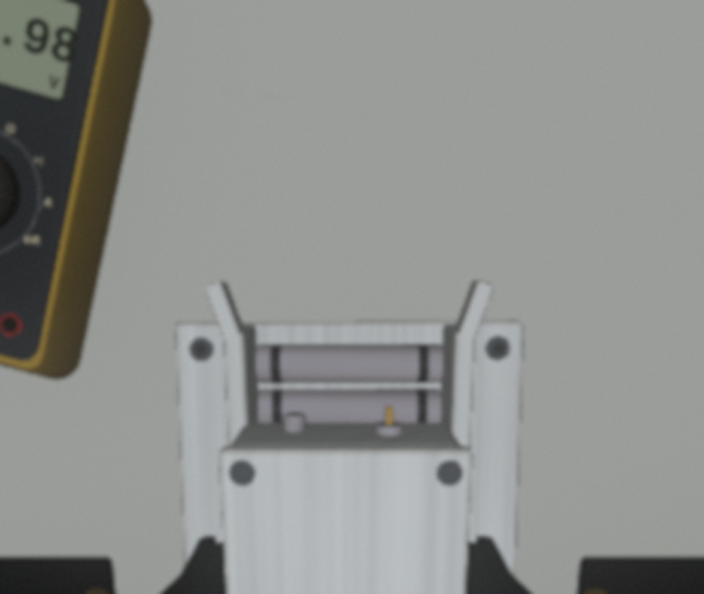

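Module is centred between rails within about 1–2 mm (midlines 345 vs 344). Lowering.

play_rows(series=[[0,0,0.09,0,0,0],[0,0,0.16,0,0,0],[0,0,0.18,0,0,0],[0,0,0.18,0,0,0]])

```text
time: 8.3
ee_pos: [0.5759, -0.0513, 0.259]
eef_rot: [0.632, 0.772, 0.037, -0.047]
ft_force: [0.4, -0.4, -2.1]
width: 0.0538
grip_force: 25.0
```

play_rows(series=[[0,0,0.01,0,0,0],[0,0,0.015,0,0,0],[0,0,0.015,0,0,0]])

```text
time: 8.6
ee_pos: [0.576, -0.0512, 0.2573]
eef_rot: [0.632, 0.772, 0.038, -0.047]
ft_force: [0.0, 0.6, -2.5]
width: 0.0539
grip_force: 25.0
```

play_rows(series=[[0,0,0.01,0,0,0],[0,0,0.015,0,0,0],[0,0,0.015,0,0,0]])

```text
time: 8.9
ee_pos: [0.5759, -0.0509, 0.2549]
eef_rot: [0.632, 0.772, 0.037, -0.047]
ft_force: [-0.1, -0.2, -0.6]
width: 0.0539
grip_force: 25.0
```

play_rows(series=[[0,0,0.007,0,0,0],[0,0,0.013,0,0,0],[0,0,0.013,0,0,0]])

```text
time: 9.2
ee_pos: [0.5758, -0.0507, 0.2529]
eef_rot: [0.632, 0.772, 0.037, -0.047]
ft_force: [0.1, -0.1, -2.4]
width: 0.0539
grip_force: 25.0
```

play_rows(series=[[0,0,0.007,0,0,0],[0,0,0.013,0,0,0],[0,0,0.013,0,0,0]])

```text
time: 9.5
ee_pos: [0.5758, -0.0504, 0.2509]
eef_rot: [0.632, 0.772, 0.037, -0.047]
ft_force: [-1.1, 0.1, -2.1]
width: 0.0537
grip_force: 25.0
```

play_rows(series=[[0,0,0.007,0,0,0],[0,0,0.013,0,0,0],[0,0,0.013,0,0,0]])

```text
time: 9.8
ee_pos: [0.5757, -0.0502, 0.249]
eef_rot: [0.632, 0.772, 0.037, -0.047]
ft_force: [0.5, -0.3, -2.0]
width: 0.0536
grip_force: 25.0
```

play_rows(series=[[0,0,0.007,0,0,0],[0,0,0.013,0,0,0],[0,0,0.013,0,0,0]])

```text
time: 10.1
ee_pos: [0.5757, -0.05, 0.2471]
eef_rot: [0.632, 0.772, 0.037, -0.047]
ft_force: [-0.3, -0.1, -1.5]
width: 0.0537
grip_force: 25.0
```

play_rows(series=[[0,0,0.007,0,0,0],[0,0,0.013,0,0,0],[0,0,0.013,0,0,0]])

```text
time: 10.4
ee_pos: [0.5758, -0.0501, 0.2468]
eef_rot: [0.633, 0.772, 0.037, -0.047]
ft_force: [-7.3, -2.9, 13.5]
width: 0.0537
grip_force: 25.0
```

Run:
```python
from m import *
im=vision.camera('wrist');cv2.imwrite('pics/w6.png',im)
cv2.imwrite('pics/w6b.png',cv2.resize(im[100:270,150:410],None,fx=3,fy=3,interpolation=cv2.INTER_CUBIC))
```

```text
10.4 [ 0.524  0.452 -0.595  1.72   0.148  1.066  0.099] [ 0.57579166 -0.05007285  0.24675869]
[-0.025  0.116 -0.993] yaw 1.7688163763305003
```

View pics/w6b.png

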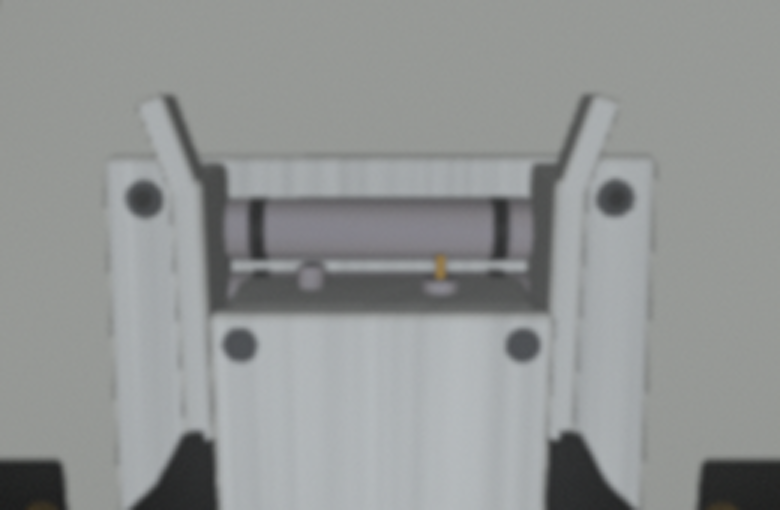

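Module is down between the rails, touching the right rail lightly. Releasing.

play_rows(series=[[0,0,-0.01,0,0,0],[0,0,-0.01,0,0,0],[0,0,-0.01,0,0,0],[0,0,-0.01,0,0,0],[0,0,-0.01,0,0,0]], fingers=1)

```text
time: 10.95
ee_pos: [0.5757, -0.0499, 0.2466]
eef_rot: [0.632, 0.772, 0.037, -0.047]
ft_force: [-0.2, -0.2, -0.8]
width: 0.0835
grip_force: 0.0
```

play_rows(series=[[0,0,-0.1,0,0,0],[0,0,-0.3,0,0,0],[0,0,-0.6,0,0,0],[0,0,-0.9,0,0,0],[0,0,-1,0,0,0]])

```text
time: 11.45
ee_pos: [0.5801, -0.0678, 0.4018]
eef_rot: [0.633, 0.772, 0.039, -0.044]
ft_force: [-0.2, 0.7, -0.1]
width: 0.087
grip_force: 0.0
```

Run:
```python
from tgt import *
import m
for n in ['top','scene']:
    im=vision.camera(n);cv2.imwrite(f'pics/{n}7.png',im)
    for t in ['module','crank_grip']: print(n,t,[(np.round(b['point'],3),b['conf']) for b in spotter.boxes_of(n,t)[:2]])
p2=p.copy();p2[:3]=[.5825,-.0876,.046]
print('home',dp(p2,[.056,0,.0315]))
# view-from-uphill move target: tool back over downhill side with yaw same
```

```text
11.45 [ 0.574  0.318 -0.62   1.538  0.068  1.357  0.16 ] [ 0.58013796 -0.06777989  0.40177667]
[-0.018  0.116 -0.993] yaw 1.769414556431099
top module []
top crank_grip []
scene module [(array([ 0.583, -0.102,  0.073]), 0.84), (array([ 0.598, -0.148,  0.135]), 0.66)]
scene crank_grip [(array([ 0.597, -0.143,  0.144]), 0.51)]
home [[ 0.59413147 -0.14581765  0.07056959]]
```

Run:
```python
from tgt import *
print('laptop hinge',unproj('scene',[[288,150],[352,120],[303,178],[380,138]],.02).round(3),'screen top',unproj('scene',[[285,98],[350,75]],.2).round(3))
Rv=R.from_euler('z',1.7688).as_matrix()@np.diag([1,-1,-1])
print(delta([.60,-.245,.42],Rv), delta([.60,-.245,.42],Rg))
cv2.imwrite('pics/c7.png',cv2.resize(cv2.imread('pics/scene7.png')[120:230,210:350],None,fx=5,fy=5,interpolation=cv2.INTER_CUBIC))
```

```text
laptop hinge [[ 0.707 -0.288  0.02 ]
 [ 0.615 -0.619  0.02 ]
 [ 0.562 -0.205  0.02 ]
 [ 0.458 -0.6    0.02 ]] screen top [[ 0.789 -0.361  0.2  ]
 [ 0.682 -0.659  0.2  ]]
(array([-1.158, -0.098, -0.313]), array([-0.007, -0.231,  0.001])) (array([-1.158, -0.098, -0.313]), array([-0.007, -0.002,  0.002]))
```

View pics/c7.png

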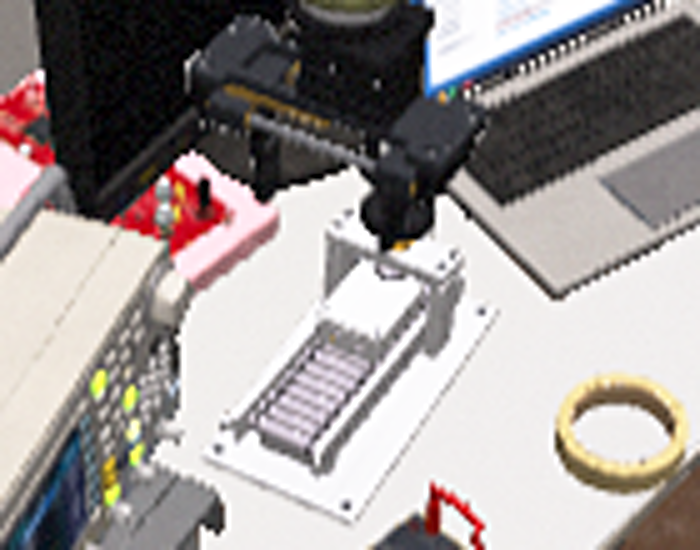

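Module has rolled under the bridge and appears against the stop. Now I'll move to view the crank and the module's end.

play_rows(series=[[-0.2,-0.05,-0.3,0,0,0],[-0.5,-0.1,-0.3,0,0,0],[-0.75,-0.1,-0.3,0,0,0],[-1,-0.1,-0.3,0,0,0],[-1,-0.1,-0.3,0,0,0]], fingers=1)

```text
time: 12.25
ee_pos: [0.5945, -0.228, 0.4191]
eef_rot: [0.635, 0.77, 0.036, -0.048]
ft_force: [-0.6, -0.7, 0.4]
width: 0.0871
grip_force: 0.0
```

play_rows(series=[[-0.15,0,0,0,0,0],[-0.15,0,0,0,0,0]])

```text
time: 12.45
ee_pos: [0.5993, -0.2462, 0.4174]
eef_rot: [0.634, 0.771, 0.037, -0.048]
ft_force: [-0.8, -0.1, -0.3]
width: 0.0871
grip_force: 0.0
```

Run:
```python
from m import *
im=vision.camera('wrist');cv2.imwrite('pics/w8.png',im)
for t in ['crank_grip','screw','module']: print(t,[(np.round(b['point'],3),b['conf']) for b in spotter.boxes_of('wrist',t)[:2]])
cv2.imwrite('pics/w8b.png',cv2.resize(im[:,100:500],(800,600),interpolation=cv2.INTER_CUBIC)[:,:] if 0 else cv2.resize(im[0:270,130:450],None,fx=2.2,fy=2.2,interpolation=cv2.INTER_CUBIC))
```

```text
12.45 [ 0.715  0.455 -0.524  1.318  0.113  1.479  0.412] [ 0.59927866 -0.24616864  0.41741169]
[-0.028  0.118 -0.993] yaw 1.765711094061048
crank_grip [(array([ 0.603, -0.162,  0.142]), 0.84)]
screw [(array([ 0.594, -0.156,  0.14 ]), 0.67)]
module [(array([ 0.586, -0.121,  0.074]), 0.88)]
```

View pics/w8b.png

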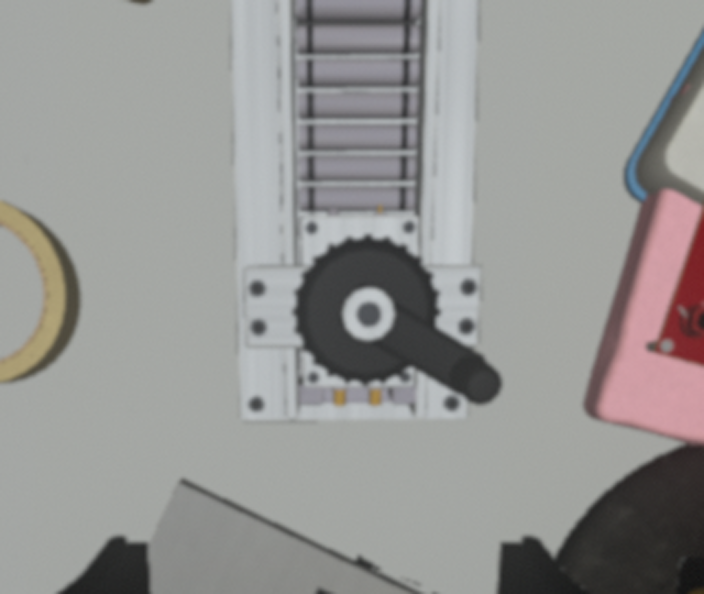

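Clear: hub disc centre at (368,314), grip top at (482,384) in the crop (2.2×, offset 130). Sockets at (340,396) and (376,396) stick out at the downhill end, so the module is home. I'll triangulate the knob.

```bash
cat > crank.py <<'E'
from tgt import *
def Cq(pos,q):
    T=np.eye(4);T[:3,:3]=R.from_quat(q).as_matrix();T[:3,3]=pos
    M=np.linalg.inv(T@np.array(c['T_tool_cam']));return K,M[:3,:3],M[:3,3]
q8=R.from_quat([.634,.771,.037,-.048]);q8=R.from_quat(q8.as_quat())
C8=Cq([.5993,-.2462,.4174],q8.as_quat())
hub3=np.array([635,280])/1.42;hub8=np.array([368,314])/2.2+[130,0];grip8=np.array([482,384])/2.2+[130,0]
E
python3 - <<'E'
from crank import *
f=least_squares(lambda X:np.r_[proj('x',X,C3)[0]-hub3,proj('x',X,C8)[0]-hub8],[.6,-.155,.14],x_scale=.01);print('hub tri',f.x,f.fun)
for off in (0,.004,.009): # deck lowered
  pd=p.copy();pd[2]-=off
  print(off,'x=56 axis at heights', [ (h,proj('x',dp(pd,[.056,0,h]),C8)[0].round(1)) for h in (.08,.09,.1)],hub8.round(1))
n=Rd[:,2]
for zh in (.12,.13,.14):
    H=unproj('x',hub8,zh,C8)[0]
    for dh in (.02,.03,.035): # grip top above hub disc
        # intersect grip ray with plane n.(X-H)=dh
        o=-C8[1].T@C8[2];d=C8[1].T@np.linalg.inv(K)@np.r_[grip8,1];X=o+d*((n@H+dh-n@o)/(n@d))
        v=X-H-dh*n;dl=Rd.T@v;print(zh,dh,H.round(4),'r',np.linalg.norm(v).round(4),'deck ang',np.arctan2(dl[1],dl[0]).round(3),'top',X.round(4))
E
```

```text
hub tri [ 0.59651115 -0.15363558  0.14762726] [ 0.38393711 -0.61599778 -0.38761255  0.75425391]
0 x=56 axis at heights [(0.08, array([294.6, 142. ])), (0.09, array([295.2, 142.7])), (0.1, array([295.9, 143.6]))] [297.3 142.7]
0.004 x=56 axis at heights [(0.08, array([294.4, 142.2])), (0.09, array([295., 143.])), (0.1, array([295.6, 143.8]))] [297.3 142.7]
0.009 x=56 axis at heights [(0.08, array([294.1, 142.6])), (0.09, array([294.7, 143.3])), (0.1, array([295.3, 144.2]))] [297.3 142.7]
0.12 0.02 [ 0.598  -0.1512  0.12  ] r 0.0493 deck ang 1.041 top [ 0.645  -0.1695  0.1369]
0.12 0.03 [ 0.598  -0.1512  0.12  ] r 0.0465 deck ang 1.047 top [ 0.6427 -0.1695  0.147 ]
0.12 0.035 [ 0.598  -0.1512  0.12  ] r 0.0452 deck ang 1.05 top [ 0.6416 -0.1695  0.1521]
0.13 0.02 [ 0.5975 -0.1518  0.13  ] r 0.0474 deck ang 1.041 top [ 0.6427 -0.1695  0.147 ]
0.13 0.03 [ 0.5975 -0.1518  0.13  ] r 0.0446 deck ang 1.048 top [ 0.6405 -0.1695  0.1571]
0.13 0.035 [ 0.5975 -0.1518  0.13  ] r 0.0433 deck ang 1.051 top [ 0.6393 -0.1695  0.1622]
0.14 0.02 [ 0.5971 -0.1525  0.14  ] r 0.0455 deck ang 1.042 top [ 0.6405 -0.1695  0.1571]
0.14 0.03 [ 0.5971 -0.1525  0.14  ] r 0.0427 deck ang 1.048 top [ 0.6382 -0.1695  0.1672]
0.14 0.035 [ 0.5971 -0.1525  0.14  ] r 0.0413 deck ang 1.052 top [ 0.6371 -0.1695  0.1723]
```

Run:
```python
from crank import *
n=Rd[:,2];g=np.array([.6375,-.1671,.1475])
for h in (.215,.177): print(g+n*h,delta(g+n*h,Rg))
```

```text
[ 0.64254263 -0.19233931  0.36095386] (array([0.221, 0.347, 0.419]), array([-0.004, -0.002,  0.005]))
[ 0.64165138 -0.18787841  0.32322713] (array([0.221, 0.347, 0.672]), array([-0.004, -0.002,  0.005]))
```

play_rows(series=[[0.11,0.17,0.1,0,0,0],[0.22,0.35,0.25,0,0,0],[0.22,0.35,0.42,0,0,0],[0.22,0.35,0.42,0,0,0]], fingers=0, squeeze=15)

```text
time: 13.05
ee_pos: [0.6427, -0.1914, 0.3576]
eef_rot: [0.631, 0.773, 0.037, -0.05]
ft_force: [-0.3, -1.1, -0.7]
width: 0.0628
grip_force: 0.0
```

play_rows(series=[[0,0,0.08,0,0,0],[0,0,0.16,0,0,0],[0,0,0.2,0,0,0],[0,0,0.2,0,0,0]])

```text
time: 13.45
ee_pos: [0.6419, -0.1906, 0.3305]
eef_rot: [0.633, 0.772, 0.037, -0.047]
ft_force: [-0.6, 0.5, 0.4]
width: 0.0442
grip_force: 0.0
```

Run:
```python
from crank import *
import m
n=Rd[:,2];g=np.array([.6375,-.1671,.1475])
print(m.s['ft_force'],m.s['width'],delta(g+n*.177,Rg))
im=vision.camera('scene');cv2.imwrite('pics/s9.png',im)
u=proj('scene',[g])[0].astype(int);print(u)
cv2.imwrite('pics/s9b.png',cv2.resize(im[u[1]-45:u[1]+45,u[0]-60:u[0]+60],None,fx=6,fy=6,interpolation=cv2.INTER_CUBIC))
```

```text
13.45 [ 0.614  0.553 -0.529  1.371  0.16   1.329  0.302] [ 0.64192515 -0.19063228  0.33052637]
[-0.026  0.118 -0.993] yaw 1.7684266796485923
[-0.62403105  0.54805653  0.39698702] 0.04419689867739831 (array([0.012, 0.002, 0.051]), array([-0.005, -0.001,  0.001]))
[282 150]
```

View pics/s9b.png

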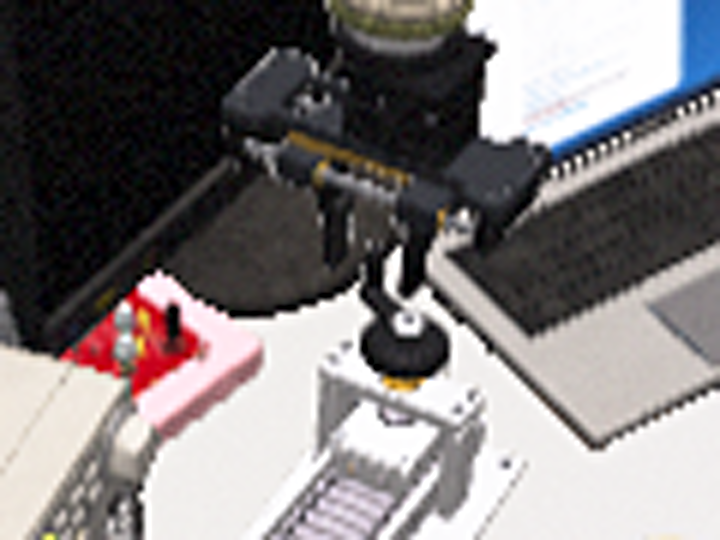

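The grip stands between the two fingertips. Down a little and close on it.

play_rows(series=[[0.01,0,0.05,0,0,0],[0.01,0,0.07,0,0,0],[0.01,0,0.07,0,0,0]])

```text
time: 13.8
ee_pos: [0.6424, -0.1881, 0.3235]
eef_rot: [0.633, 0.772, 0.038, -0.045]
ft_force: [-0.1, -2.4, 13.1]
width: 0.0434
grip_force: 6.5
```

play_rows(series=[[0,0,0,0,0,0],[0,0,0,0,0,0],[0,0,0,0,0,0],[0,0,0,0,0,0],[0,0,0,0,0,0]], fingers=-1, squeeze=15)

```text
time: 14.3
ee_pos: [0.6419, -0.1883, 0.3234]
eef_rot: [0.633, 0.772, 0.038, -0.045]
ft_force: [-3.6, -1.6, 10.4]
width: 0.0133
grip_force: 16.5
```

Run:
```python
from crank import *
import m
s=m.s;print(s['ft_force'],s['torque'],s['width'],s['grip_force'])
```

```text
14.3 [ 0.612  0.555 -0.529  1.383  0.163  1.31   0.297] [ 0.64194518 -0.18826219  0.32343197]
[-0.022  0.116 -0.993] yaw 1.7683779992961137
[-3.63526431 -1.62327415 10.36852614] [-0.1554333   0.80885889  0.11848176] 0.013275889337850141 16.528818320366554
```

play_rows(series=[[0,0,0,0,0,0],[0,0,0,0,0,0],[0,0,-0.03,0,0,0],[0,0,-0.03,0,0,0]], fingers=-0.5)

```text
time: 14.7
ee_pos: [0.642, -0.1881, 0.326]
eef_rot: [0.632, 0.772, 0.038, -0.047]
ft_force: [0.1, 0.4, -0.7]
width: 0.0217
grip_force: 0.0
```

play_rows(series=[[0,0,0,0,0,0],[0,0,0,0,0,0],[0,0,0,0,0,0]], fingers=-1, squeeze=15)

```text
time: 15.0
ee_pos: [0.6416, -0.1882, 0.3248]
eef_rot: [0.632, 0.772, 0.037, -0.048]
ft_force: [-1.7, -1.0, 0.1]
width: 0.0132
grip_force: 15.0
```

Run:
```python
from crank import *
import m
s=m.s;print(s['ft_force'],s['torque'],s['width'],s['grip_force'])
n=Rd[:,2]; q=R.from_quat(s['eef_rot'])
# plan in tool axes: knob axis from TCP, current angle
k=np.array([.5977,-.1538,.150]); v=q.inv().apply(k-(s['ee_pos']));print('knob in tool mm',v*1000)
r0=-v[:2];a=np.arctan2(r0[1],r0[0]);print('r',np.hypot(*r0),'tool angle',a)
```

```text
15.0 [ 0.612  0.555 -0.529  1.38   0.162  1.318  0.298] [ 0.64155827 -0.18818618  0.32482563]
[-0.027  0.118 -0.993] yaw 1.7689146256393802
[-1.70822316 -0.97955847  0.06252108] [-0.15408888  0.29409706  0.06137311] 0.013168713541982182 14.99989103525877
knob in tool mm [ 20.96648838 -35.68408258 178.76523613]
r 0.04138776853899054 tool angle 2.1020174830658505
```

Run:
```python
import numpy as np
a=2.10
for i in range(7):
    print(i,round(a,2),[[round(.28*(np.cos(a+d)-np.cos(a)),3),round(.28*(np.sin(a+d)-np.sin(a)),3),round(.0133*d,3)] for d in (.2,.4,.6,.8)]);a+=.8
```

```text
0 2.1 [[np.float64(-0.045), np.float64(-0.033), 0.003], [np.float64(-0.083), np.float64(-0.074), 0.005], [np.float64(-0.112), np.float64(-0.122), 0.008], [np.float64(-0.131), np.float64(-0.175), 0.011]]
1 2.9 [[np.float64(-0.008), np.float64(-0.055), 0.003], [np.float64(-0.005), np.float64(-0.111), 0.005], [np.float64(0.01), np.float64(-0.165), 0.008], [np.float64(0.034), np.float64(-0.215), 0.011]]
2 3.7 [[np.float64(0.034), np.float64(-0.044), 0.003], [np.float64(0.077), np.float64(-0.081), 0.005], [np.float64(0.125), np.float64(-0.108), 0.008], [np.float64(0.178), np.float64(-0.125), 0.011]]
3 4.5 [[np.float64(0.056), np.float64(-0.006), 0.003], [np.float64(0.111), np.float64(-0.001), 0.005], [np.float64(0.165), np.float64(0.014), 0.008], [np.float64(0.214), np.float64(0.041), 0.011]]
4 5.3 [[np.float64(0.043), np.float64(0.035), 0.003], [np.float64(0.078), np.float64(0.079), 0.005], [np.float64(0.104), np.float64(0.128), 0.008], [np.float64(0.12), np.float64(0.182), 0.011]]
5 6.1 [[np.float64(0.005), np.float64(0.056), 0.003], [np.float64(-0.002), np.float64(0.111), 0.005], [np.float64(-0.019), np.float64(0.164), 0.008], [np.float64(-0.047), np.float64(0.213), 0.011]]
6 6.9 [[np.float64(-0.037), np.float64(0.042), 0.003], [np.float64(-0.081), np.float64(0.076), 0.005], [np.float64(-0.131), np.float64(0.101), 0.008], [np.float64(-0.185), np.float64(0.115), 0.011]]
```

play_rows(series=[[-0.045,-0.033,0.003,0,0,0],[-0.083,-0.074,0.005,0,0,0],[-0.112,-0.122,0.008,0,0,0],[-0.131,-0.175,0.011,0,0,0]])

```text
time: 15.4
ee_pos: [0.6193, -0.213, 0.3212]
eef_rot: [0.633, 0.772, 0.038, -0.047]
ft_force: [0.8, 1.8, -2.7]
width: 0.0131
grip_force: 15.0
```

```bash
cat > chk.py <<'E'
from crank import *
import m
s=m.s;q=R.from_quat(s['eef_rot']);k=np.array([.5977,-.1538,.150])
v=-q.inv().apply(k-s['ee_pos']);F=q.inv().apply(s['ft_force']);a=np.arctan2(v[1],v[0])
t=np.array([-np.sin(a),np.cos(a)]);rr=np.array([np.cos(a),np.sin(a)])
print('r',np.hypot(*v[:2]).round(4),'ang',a.round(3),'Ftan',F[:2]@t,'Frad',F[:2]@rr,'Fz',F[2],'width',s['width'],s['grip_force'])
E
python3 chk.py
```

```text
15.4 [ 0.665  0.529 -0.527  1.425  0.151  1.3    0.347] [ 0.61934305 -0.21302892  0.3212105 ]
[-0.025  0.118 -0.993] yaw 1.7685745637994905
r 0.0423 ang 2.92 Ftan -1.3947579005681419 Frad -1.0050123854863953 Fz 2.902773056504949 width 0.013091416809193065 14.99996307247784
```

play_rows(series=[[-0.008,-0.055,0.003,0,0,0],[-0.005,-0.111,0.005,0,0,0],[0.01,-0.165,0.008,0,0,0],[0.034,-0.215,0.011,0,0,0]])

```text
time: 15.8
ee_pos: [0.5864, -0.2139, 0.3205]
eef_rot: [0.633, 0.772, 0.037, -0.047]
ft_force: [1.5, -1.1, -3.5]
width: 0.0131
grip_force: 15.0
```

```bash
python3 chk.py
```

```text
15.8 [ 0.71   0.466 -0.536  1.515  0.128  1.271  0.372] [ 0.58637295 -0.21393406  0.32052051]
[-0.025  0.117 -0.993] yaw 1.7682932844588444
r 0.0428 ang -2.569 Ftan -2.0622409989744606 Frad 0.8420007775556348 Fz 3.3379875667523025 width 0.01310811763872997 14.99974384363668
```

play_rows(series=[[0.034,-0.044,0.003,0,0,0],[0.077,-0.081,0.005,0,0,0],[0.077,-0.081,0.005,0,0,0]])

```text
time: 16.1
ee_pos: [0.5721, -0.2041, 0.3213]
eef_rot: [0.632, 0.772, 0.037, -0.047]
ft_force: [-0.4, -3.3, -3.8]
width: 0.0133
grip_force: 15.0
```

```bash
python3 chk.py
```

```text
16.1 [ 0.72   0.431 -0.545  1.562  0.115  1.259  0.371] [ 0.57212882 -0.20407768  0.32133346]
[-0.026  0.117 -0.993] yaw 1.7693724681541265
r 0.0425 ang -2.155 Ftan -2.3974308765647163 Frad 2.8102763954807073 Fz 3.407229600017456 width 0.013253044749496286 14.999628077624077
```

play_rows(series=[[0.048,-0.027,0.003,0,0,0],[0.101,-0.044,0.006,0,0,0],[0.101,-0.044,0.006,0,0,0]])

```text
time: 16.4
ee_pos: [0.563, -0.1899, 0.3223]
eef_rot: [0.632, 0.773, 0.037, -0.047]
ft_force: [-4.1, -2.2, -1.0]
width: 0.0133
grip_force: 15.0
```

```bash
python3 chk.py
```

```text
16.4 [ 0.719  0.403 -0.555  1.598  0.103  1.248  0.36 ] [ 0.56303769 -0.18994154  0.32233948]
[-0.027  0.117 -0.993] yaw 1.7700900882197692
r 0.0423 ang -1.753 Ftan -0.6356742854827759 Frad 4.66705300934192 Fz 0.8789455810237712 width 0.013265976916532486 14.999962113848824
```

play_rows(series=[[0.028,-0.008,0.001,0,0,0],[0.055,-0.011,0.003,0,0,0]])

```text
time: 16.6
ee_pos: [0.5602, -0.1829, 0.3227]
eef_rot: [0.632, 0.772, 0.037, -0.047]
ft_force: [-1.8, -2.8, -2.7]
width: 0.0134
grip_force: 15.0
```

```bash
python3 chk.py | tail -1
```

```text
r 0.0428 ang -1.577 Ftan -2.7042163086010573 Frad 2.3699581520313373 Fz 2.3728813679897924 width 0.013357048091167247 14.999767482513562
```

play_rows(series=[[0.028,0.001,0.001,0,0,0],[0.056,0.005,0.003,0,0,0]])

```text
time: 16.8
ee_pos: [0.5594, -0.1743, 0.3233]
eef_rot: [0.632, 0.772, 0.037, -0.047]
ft_force: [-0.7, -3.1, -1.6]
width: 0.013
grip_force: 15.0
```

```bash
python3 chk.py | tail -1
```

```text
r 0.0427 ang -1.375 Ftan -3.2143272633954187 Frad 0.6594184745834907 Fz 1.2126341625281087 width 0.012950491602716073 14.999726581251025
```

play_rows(series=[[0.027,0.007,0.001,0,0,0],[0.054,0.016,0.003,0,0,0]])

```text
time: 17.0
ee_pos: [0.5603, -0.1658, 0.3239]
eef_rot: [0.632, 0.772, 0.038, -0.047]
ft_force: [-1.7, -0.6, 0.8]
width: 0.0134
grip_force: 15.0
```

```bash
python3 chk.py | tail -1
```

```text
r 0.0426 ang -1.172 Ftan -0.8740155494779805 Frad 1.5593702032657648 Fz -0.8190756553291654 width 0.013381856949371477 14.999883978744037
```

play_rows(series=[[0.025,0.012,0.001,0,0,0],[0.049,0.026,0.003,0,0,0]])

```text
time: 17.2
ee_pos: [0.563, -0.1573, 0.3247]
eef_rot: [0.632, 0.773, 0.038, -0.047]
ft_force: [-0.8, -0.1, 1.7]
width: 0.0133
grip_force: 15.0
```

```bash
python3 chk.py | tail -1
```

```text
r 0.0425 ang -0.958 Ftan -0.2611631440710992 Frad 0.8165348583684611 Fz -1.6375319015558993 width 0.013330158182325866 15.000153105938807
```

play_rows(series=[[0.022,0.017,0.001,0,0,0],[0.043,0.036,0.001,0,0,0]])

```text
time: 17.4
ee_pos: [0.5669, -0.1507, 0.3253]
eef_rot: [0.632, 0.772, 0.037, -0.047]
ft_force: [-2.4, -2.5, 4.3]
width: 0.0132
grip_force: 15.0
```

```bash
python3 chk.py | tail -1
```

```text
r 0.0424 ang -0.781 Ftan -3.0352858623336263 Frad 0.9990963663334621 Fz -4.543232323015001 width 0.013244372405556192 15.00052417628467
```

play_rows(series=[[0.018,0.022,0.001,0,0,0],[0.035,0.043,0.001,0,0,0]])

```text
time: 17.6
ee_pos: [0.572, -0.1447, 0.3255]
eef_rot: [0.633, 0.772, 0.037, -0.047]
ft_force: [-3.0, -2.2, 2.8]
width: 0.0137
grip_force: 15.0
```

```bash
python3 chk.py | tail -1
```

```text
r 0.0422 ang -0.597 Ftan -3.504898412341778 Frad 0.8932657543151344 Fz -2.979303195560781 width 0.013652126888965839 15.000188376288861
```

play_rows(series=[[0.013,0.025,0.001,0,0,0],[0.026,0.05,0.001,0,0,0]])

```text
time: 17.8
ee_pos: [0.579, -0.1392, 0.3258]
eef_rot: [0.632, 0.772, 0.038, -0.047]
ft_force: [-0.6, -2.2, 2.7]
width: 0.0132
grip_force: 15.0
```

```bash
python3 chk.py | tail -1
```

```text
r 0.042 ang -0.381 Ftan -1.5555199120679963 Frad -1.1949528375850034 Fz -2.9069782923779988 width 0.013189049081689112 14.999982576118782
```

play_rows(series=[[0.008,0.027,0.001,0,0,0],[0.016,0.054,0.001,0,0,0]])

```text
time: 18.0
ee_pos: [0.5867, -0.1353, 0.326]
eef_rot: [0.632, 0.772, 0.038, -0.046]
ft_force: [1.0, -1.5, 3.5]
width: 0.0131
grip_force: 15.0
```

```bash
python3 chk.py | tail -1
```

```text
r 0.0418 ang -0.172 Ftan 0.45237171105266455 Frad -1.302507174624454 Fz -3.6249497068610093 width 0.01314120737502911 15.000297281658277
```

play_rows(series=[[0.004,0.028,-0.005,0,0,0]])

```text
time: 18.1
ee_pos: [0.5902, -0.1343, 0.3262]
eef_rot: [0.633, 0.772, 0.037, -0.047]
ft_force: [-2.1, -3.4, -1.1]
width: 0.0133
grip_force: 15.0
```

```bash
python3 chk.py | tail -1
```

```text
r 0.0417 ang -0.092 Ftan -3.0309385253069276 Frad -2.76004561549154 Fz 0.7140102654204592 width 0.013327397171526287 15.00012424987343
```

play_rows(series=[[0.001,0.028,0,0,0,0]])

```text
time: 18.2
ee_pos: [0.594, -0.1333, 0.326]
eef_rot: [0.633, 0.772, 0.037, -0.048]
ft_force: [-2.6, -2.3, 0.5]
width: 0.0133
grip_force: 15.0
```

```bash
python3 chk.py | tail -1
```

```text
r 0.0418 ang -0.004 Ftan -2.9846292946954844 Frad -1.6548217636309515 Fz -0.6678013694363142 width 0.013264501227333208 15.000284935813397
```

play_rows(series=[[-0.002,0.028,0,0,0,0]])

```text
time: 18.3
ee_pos: [0.5984, -0.1329, 0.326]
eef_rot: [0.633, 0.772, 0.037, -0.047]
ft_force: [-1.6, -2.6, 0.1]
width: 0.013
grip_force: 15.0
```

```bash
python3 chk.py | tail -1
```

```text
r 0.0416 ang 0.104 Ftan -1.8788218551707607 Frad -2.4205670880209063 Fz -0.36451196659125584 width 0.013006316679425917 14.999893279600656
```

play_rows(series=[[-0.005,0.028,0,0,0,0]])

```text
time: 18.4
ee_pos: [0.6028, -0.1328, 0.326]
eef_rot: [0.633, 0.772, 0.037, -0.047]
ft_force: [-0.4, -3.8, -1.7]
width: 0.0134
grip_force: 15.0
```

```bash
python3 chk.py | tail -1
```

```text
r 0.0414 ang 0.213 Ftan -0.25186918134823294 Frad -3.941779634243912 Fz 1.2916024609763517 width 0.013403120028517424 14.999771635743855
```

play_rows(series=[[-0.007,0.027,0,0,0,0]])

```text
time: 18.5
ee_pos: [0.607, -0.1332, 0.3259]
eef_rot: [0.633, 0.772, 0.037, -0.047]
ft_force: [-0.1, -4.3, -2.8]
width: 0.0131
grip_force: 15.0
```

```bash
python3 chk.py | tail -1
```

```text
r 0.0414 ang 0.317 Ftan 0.5276171783473775 Frad -4.599918286918742 Fz 2.300668939149135 width 0.013111197307280522 14.999711404088885
```

The tangential force now cycles between about 3 N and 0 every ~0.5 rad, so the clutch is clicking. The crank has turned 4.5 rad in total. Release, lift clear and look.

play_rows(series=[[0,0,0,0,0,0],[0,0,0,0,0,0],[0,0,0,0,0,0],[0,0,-0.1,0,0,0],[0,0,-0.3,0,0,0]], fingers=0)

```text
time: 19.0
ee_pos: [0.6073, -0.1378, 0.3705]
eef_rot: [0.632, 0.772, 0.037, -0.049]
ft_force: [0.1, -0.8, 0.4]
width: 0.0408
grip_force: 0.0
```

play_rows(series=[[0,0,-0.25,0,0,0],[-0.25,0,-0.5,0,0,0],[-0.5,0,-0.5,0,0,0],[-0.75,0,-0.5,0,0,0],[-0.75,0,-0.5,0,0,0]])

```text
time: 19.5
ee_pos: [0.6309, -0.2627, 0.4315]
eef_rot: [0.635, 0.77, 0.036, -0.047]
ft_force: [0.2, -0.5, -0.4]
width: 0.0433
grip_force: 0.0
```

Run:
```python
from crank import *
import m
s=m.s;print(s['ft_force'],s['width'])
im=vision.camera('wrist');cv2.imwrite('pics/w10.png',im)
for t in ['module','crank_grip']: print(t,[(np.round(b['point'],3),b['conf']) for b in spotter.boxes_of('wrist',t)[:2]])
C10=Cq(s['ee_pos'],s['eef_rot']);print('axis hub',proj('x',[.5973,-.1520,.135],C10))
cv2.imwrite('pics/w10b.png',cv2.resize(im[0:270,130:450],None,fx=2.2,fy=2.2,interpolation=cv2.INTER_CUBIC))
```

```text
19.5 [ 0.683  0.53  -0.517  1.183  0.145  1.539  0.403] [ 0.63089886 -0.26270126  0.43152626]
[-0.025  0.115 -0.993] yaw 1.7613937171812921
[ 0.23774841 -0.53269588 -0.43487167] 0.043267315501355354
module [(array([ 0.597, -0.172,  0.068]), 0.74), (array([ 0.589, -0.13 ,  0.1  ]), 0.46)]
crank_grip [(array([ 0.602, -0.151,  0.132]), 0.78), (array([ 0.392, -0.172,  0.019]), 0.28)]
axis hub [[263.60189734 116.02609542]]
```

View pics/w10b.png

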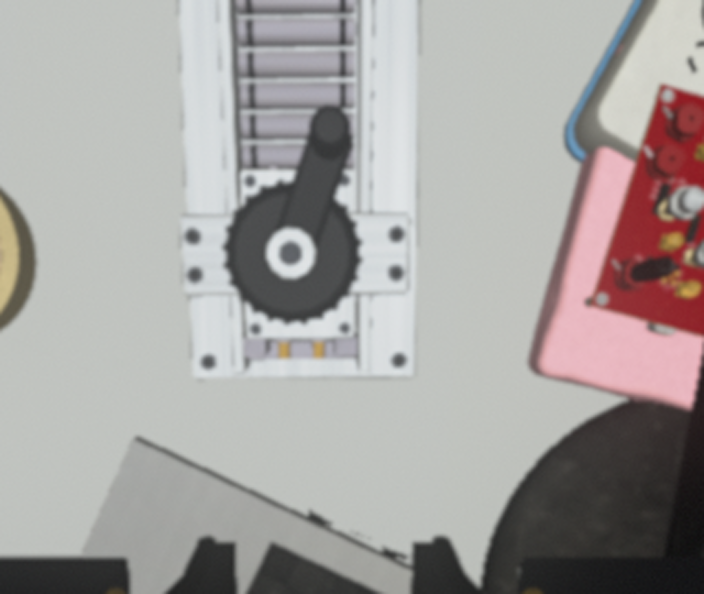

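Module is home with its sockets downhill and straight on the deck. The crank has been released at (330,127) and the tape is in place. The gripper touches nothing, so I'm handing in.

```bash
python3 -c "
from bench import job; print(job.close_job())"
```

```text
the job is handed in; nothing more can be done
None
```

I handed the job in at about 20 s of robot time: the module is against the stop with its sockets downhill, and everything is released. I inferred the clutch clicks from the push force, which cycled between about 3 N and 0 roughly every half radian. I did not read the slip or the pad force directly, and the hand-in call returned no verdict.

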